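# Collar the sweep spindle and hold the sweep arm over it

## Robot

A 7-joint arm with a two-finger parallel gripper is mounted at the origin on the work surface. World frame = base frame: x ahead of the robot, y to its left, z up, the work surface at z = 0. Lengths are in m, angles in rad, forces in N, time in s.
With the tool pointing down it reaches from about 0.425 to 0.95 m from the base axis. Payload 4.7 kg.
Tool frame: the origin (TCP) lies at the very end of the fingers, on their centre line; the grasp point (between the pads) lies 19 mm behind it (r.pinch_z is the distance from the TCP to the grasp point, in m); z points along the fingers, x is the direction in which the jaws open and shut, and the axes are right-handed (so a half turn about z gives the same grasp; the last joint's range is limited). The gripper opens to 87 mm and grips with 3 to 60 N. Pads are 19 mm wide; open, the fingers measure 117 mm over their backs; the gripper's body (75 mm by 190 mm) begins 51 mm behind the grasp point.
Start: joints at [-1.366, 0.469, -0.049, 1.532, 0.024, 1.141, -0.082], TCP at [0.156, 0.657, 0.223] pointing down, gripper open.
Joint ranges: [-2.59, 2.59], [-0.33, 1.99], [-1.39, 1.29], [0.1, 2.45], [-1.04, 4.18], [0.21, 1.99], [-2.66, 2.66]. Speed limits (rad/s): [2.57, 2.57, 3.14, 3.14, 3.14, 3.14, 3.14].

## Interface

Orientations are given as a unit quaternion [x, y, z, w].
In Python, from plant import get_state, cams, job, r gives the robot as it stands. The module is installed in compiled form; this text tells all that it offers.
- The arm moves only by the tool carry_out, never from a script. Its argument "motion" is a list of rows, each an object of numbers: "x", "y", "z": the shift along the world's x, y, z in m; "ax", "ay", "az": the turn, a rotation vector about the world's x, y, z in degrees; "claw": the closure, from -1 (fully open) to 1 (shut). In form: [{"x": .., "y": .., "z": .., "ax": .., "ay": .., "az": .., "claw": ..}, ...]. A call has 1 to 20 rows; each row is the pose to reach, as a shift and turn from the pose commanded when the call began; what a row does not reach only later rows make up. A row lasts 1/12 s, in which the tool goes at most 41.7 mm and 7.16 degrees, less where a joint would pass 70% of its speed; a pose out of reach is approached as far as the arm can. A call with a gripper value outside its range is refused whole. The fingers move at their own pace and stop on an object; "grip_force" is the grip in N (left out, the last holds). Time passes only in rows, so rows that repeat a pose let the fingers close. It gives the time, the measured TCP pose, the force and the opening at its end, in the units of the state.
- get_state(): the state, without advancing time (a new reading comes with each control period).
- cams.camera(name): name is "scene" or "top"; returns a dict with "image" (480x640x3 uint8, red, green, blue), "fovy" (degrees; the focal length in pixels is half the picture's height over the tangent of half this angle, whatever the lens; pixels are square), "cx", "cy" (the principal point, pixels), "world_to_cam" (4x4, takes a point from world to camera coordinates). Camera axes: x right, y down, z forward; pixel columns grow to the right and rows downward; lengths in m; the calibration is good to about 2 mm. A picture is of the moment at which its call begins. There is no depth.
- job.close_job(): hands the job in, once; it reports no verdict.
The state is a dict: "clock": time; "qpos": joint angles; "joint_velocities": joint speeds; "joint_efforts": joint torques, N m; "tool_pos": TCP position; "eef_rot": TCP orientation; "force": force on the tool from outside, world axes, zero at the start; "wrist_torque": the same for the moment, N m; "width": finger opening in m.
Only numpy, scipy, OpenCV 4.12 (cv2) and the standard library are available. Lean on these libraries where they do the work, as an engineer would, in place of code of your own. Each camera call takes 0.05 s, during which the arm holds its last target. There are 200 camera calls.

## Task

We are rigging the sweep for shaping a round form: first slide the taller of the two loose steel collars over the upright spindle until it sits fully home on the hub at the spindle's foot, and let go of it. Then pick up the cast sweep arm by its balance point and hold it level and still, the bore of its hub straight over the spindle and a few centimetres above the spindle's top, so that I can oil the bore before it goes on. Finish while still holding the arm there, do not set it down or thread it on, and leave the short collar, the template board, the bowl and the modelling tool where they lie.

Things in the scene. Friction and masses are not known exactly. Their poses are not given: they have to be found in the camera images.
- spindle_base: Sweep spindle, fixed to the bench: round plywood bat (180 dia., 18 high), on it a grey cast foot (120 dia., top at 30), a hub (44 dia., flat top at 52) and out of it an upright bare steel spindle, 20 dia., top at 118, its last 5 mm tapered to 13 dia. Heights are above the bench. Origin: centre of the underside, on the bench; z up.
- spindle_top (a point): Centre of the spindle's top end, 118 mm above the bench.
- spindle_seat (a point): Point on the spindle's axis level with the hub's flat top, 52 mm above the bench: where the collar's underside must come to rest.
- tall_collar: The taller loose steel collar: plain ring, 44 outside dia., 23 bore, 34 high, 0.20 kg, standing on the bench, axis up. Origin: centre of its underside; z along its axis. Home on the hub its top is at 86, so the spindle stands 32 mm out of it.
- short_collar: The shorter loose steel collar, same diameters, 15 high: not needed, leave alone. Origin: centre of its underside. The two collars may stand in either place.
- sweep_arm: Loose grey cast arm, 0.5 to 0.85 kg. Origin: bore axis at the hub's underside; z up, x along the bar to the fork. Hub 56 dia., 40 high, 23 through bore. Straight bar 20 wide, 24 high (z 12 to 36, so 12 clear of the bench), to x 166. Fork x 166 to 232, 40 high, 40 wide over bolts. Set screw behind the hub to x -43. Lies on hub and fork, fork away from the robot within 0.35 rad.
- balance_point (a point): Balance point (centre of mass) of the sweep arm in plan: 71 mm from the bore axis along the bar towards the fork (the hub's rim is at 28), at mid height of the bar, 24 mm above the hub's underside. The bar's sides are flat and parallel there.
- template_board: Bystander: loose flat plywood template with a curved edge, 220 x 82 x 9, beyond the spindle. Origin: centre of its underside.
- bowl: Bystander: loose fired clay bowl, 100 dia., 50 high. Origin: centre of its underside.
- modelling_tool: Bystander: loose wooden modelling tool, about 200 long, 16 wide, 14 high, lying flat. Origin: on the underside near its middle.
There are look-alikes about, which are no part of the job. Several things look just like the tall_collar: the one meant starts nearest to the robot's base.

How it is judged:
By the outcome, as a careful person would: the job done as asked, in the order asked, and still so for the second after the job is handed in, while the arm keeps its last pose, push and grip.
It also fails if it takes over 67 s, if anything falls off the work surface, if the arm or the gripper's body presses on something with over 40 N, if the wrist force passes 120 N, or if a joint passes its speed limit or range.

## Working session

There is one attempt and no reset: what is moved stays moved. The work goes in short steps, Python scripts to look and compute and a tool call to move; the robot and the scene stay as the last step left them, time stands still between calls to the robot, and variables do not carry over. Pictures are saved under pics/ and viewed, about 8 in all and at most 12, crops included, and the job is handed in when it is done.

Besides the shell and the picture viewer there is one more tool, called as name(argument=value, ...) on one line, values as JSON. carry_out: Moves the arm, as the interface text tells. Its arguments: {"type":"object","properties":{"motion":{"type":"array","items":{"type":"object","properties":{"x":{"type":"number"},"y":{"type":"number"},"z":{"type":"number"},"ax":{"type":"number"},"ay":{"type":"number"},"az":{"type":"number"},"claw":{"type":"number"}}}},"grip_force":{"type":"number"}},"required":["motion"]}

```bash
mkdir -p pics; cat > h.py <<'E'
import numpy as np, cv2
from plant import get_state, cams, job, r
def shot(n,f=None):
    c=cams.camera(n)
    if f: cv2.imwrite(f,c["image"][:,:,::-1])
    return c
def K(c):
    f=240/np.tan(np.radians(c["fovy"])/2); return f
def ray(c,u,v):
    T=np.array(c["world_to_cam"]);R=T[:3,:3];o=-R.T@T[:3,3];f=K(c)
    return o,R.T@np.array([(u-c["cx"])/f,(v-c["cy"])/f,1])
def onz(c,u,v,z):
    o,d=ray(c,u,v);return o+d*(z-o[2])/d[2]
def proj(c,p):
    T=np.array(c["world_to_cam"]);q=T[:3,:3]@np.array(p)+T[:3,3];f=K(c)
    return c["cx"]+f*q[0]/q[2],c["cy"]+f*q[1]/q[2]
E
python3 - <<'E'
from h import *
for n in("scene","top"):
    c=shot(n,f"pics/{n}0.png");print(n,c["fovy"],c["cx"],c["cy"],ray(c,320,240))
print(get_state(),r.pinch_z)
E
```

```text
scene 43.640307748169526 315.9887624217808 245.6961124033848 (array([ 0.93305977, -0.68435844,  1.09507805]), array([-0.27375879,  0.51544874, -0.81209839]))
top 51.91395308901677 319.11957158226795 237.16112866340126 (array([ 0.38030829, -0.0620532 ,  1.22166601]), array([ 0.16770799, -0.0156828 , -0.9857304 ]))
{'clock': 0.1, 'qpos': array([-1.36590456,  0.46935319, -0.04858903,  1.5335562 ,  0.02407559,
        1.14099987, -0.08231448]), 'joint_velocities': array([-4.18403383e-04, -3.56060332e-04,  4.74404153e-05, -2.55858473e-03,
       -4.70588323e-04, -8.90849380e-04, -1.16677542e-03]), 'joint_efforts': array([ 4.03742606e-04, -5.09166420e+01, -8.13595997e-02, -2.36828828e+01,
       -6.15225895e-02,  3.44708911e-02,  7.69899157e-05]), 'tool_pos': array([0.15623595, 0.65612348, 0.2216172 ]), 'eef_rot': array([ 7.84750968e-01,  6.19810590e-01, -6.67021563e-04,  5.52502967e-04]), 'force': array([-0.22876249,  0.90409277,  0.22361834]), 'wrist_torque': array([0.0261208 , 0.02734331, 0.00523367]), 'width': 0.08692636959324522} 0.0187
```

View pics/scene0.png

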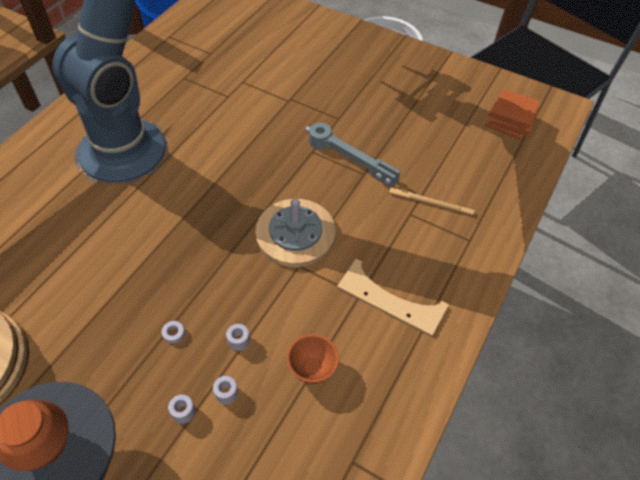

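View pics/top0.png

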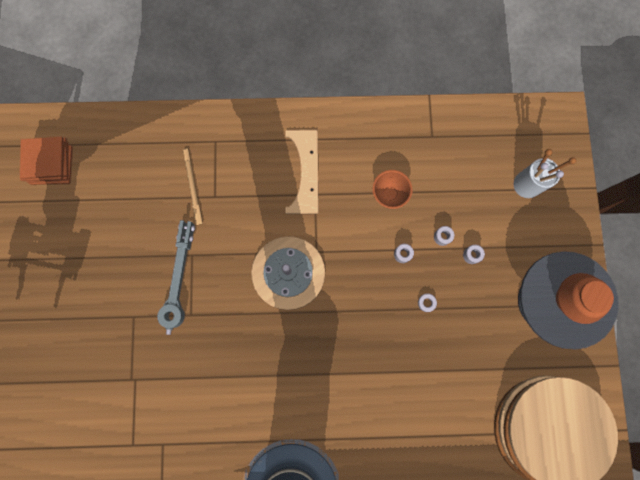

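Four ring-shaped candidates. In scene they are at (173,332), (237,337), (225,390) and (181,408); in top they are at (428,303), (404,253), (445,235) and (475,254). One of them should be the short collar. The spindle is at top (288,270), and the arm's hub is at top (170,316) with the fork at (186,232). Next, a close crop with measurements.

```bash
python3 - <<'E'
from h import *
s=shot("scene");t=shot("top")
a=cv2.resize(s["image"][310:430,150:270],(480,480),interpolation=cv2.INTER_CUBIC)
cv2.imwrite("pics/crop1.png",a[:,:,::-1])
def blobs(c,box):
    x0,y0,x1,y1=box;im=c["image"]; hsv=cv2.cvtColor(im,cv2.COLOR_RGB2HSV).astype(int)
    m=((im[:,:,2].astype(int)-im[:,:,0])>-8).astype(np.uint8); mm=np.zeros_like(m);mm[y0:y1,x0:x1]=m[y0:y1,x0:x1]
    cs,_=cv2.findContours(mm,cv2.RETR_EXTERNAL,cv2.CHAIN_APPROX_NONE)
    for k in cs:
        if cv2.contourArea(k)>80: yield cv2.minEnclosingCircle(k),cv2.boundingRect(k),cv2.contourArea(k)
for n,c,b in(("scene",s,(150,310,270,430)),("top",t,(385,215,495,325))):
    for (ctr,rad),bb,A in blobs(c,b):
        print(n,np.round(ctr,1),round(rad,1),bb,A,[np.round(onz(c,*ctr,z),3)[:2] for z in(.0,.0075,.017,.034)])
E
```

```text
scene [182.  408.5] 13.9 (169, 395, 26, 28) 505.0 [array([ 0.534, -0.457]), array([ 0.537, -0.459]), array([ 0.54 , -0.461]), array([ 0.546, -0.464])]
scene [224.5 389.7] 13.5 (213, 377, 24, 27) 460.0 [array([ 0.581, -0.387]), array([ 0.584, -0.389]), array([ 0.587, -0.392]), array([ 0.592, -0.396])]
scene [238.  336.5] 12.9 (227, 324, 22, 26) 414.5 [array([ 0.54 , -0.281]), array([ 0.543, -0.284]), array([ 0.546, -0.287]), array([ 0.552, -0.294])]
scene [172.7 331.4] 10.9 (162, 321, 22, 22) 330.0 [array([ 0.42 , -0.338]), array([ 0.424, -0.341]), array([ 0.428, -0.344]), array([ 0.436, -0.349])]
top [427.  302.5] 9.2 (418, 294, 19, 18) 232.0 [array([ 0.425, -0.341]), array([ 0.425, -0.339]), array([ 0.425, -0.337]), array([ 0.424, -0.333])]
top [473.5 254.5] 10.1 (464, 245, 20, 19) 267.5 [array([ 0.541, -0.465]), array([ 0.541, -0.463]), array([ 0.539, -0.46 ]), array([ 0.537, -0.454])]
top [403.6 253.3] 9.5 (395, 244, 18, 19) 241.0 [array([ 0.549, -0.29 ]), array([ 0.548, -0.289]), array([ 0.547, -0.287]), array([ 0.544, -0.284])]
top [443.5 235.2] 9.8 (434, 227, 20, 18) 247.5 [array([ 0.592, -0.394]), array([ 0.591, -0.391]), array([ 0.589, -0.389]), array([ 0.587, -0.384])]
```

View pics/crop1.png

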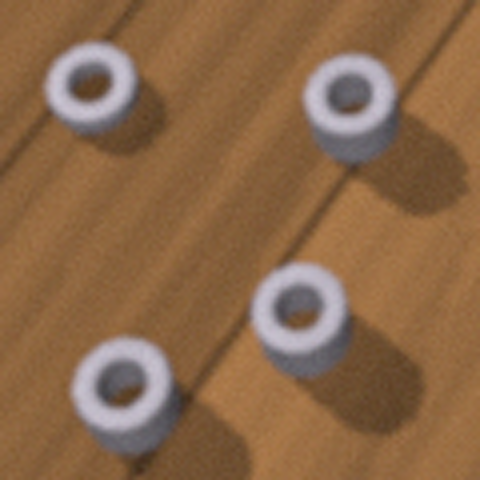

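The crop shows the short collar at upper left, scene (173,332); the other three rings are tall. The tall one nearest the base is scene (237,337), at about (0.547, -0.287), 0.62 m away against 0.71 m for the other two. Next I locate the spindle and the sweep arm.

```bash
python3 - <<'E'
from h import *
s=shot("scene");t=shot("top")
im=t["image"].astype(int); m=((im[:,:,2]-im[:,:,0])>-12).astype(np.uint8)
def big(x0,y0,x1,y1,mm):
    z=np.zeros_like(mm);z[y0:y1,x0:x1]=mm[y0:y1,x0:x1]
    cs,_=cv2.findContours(z,cv2.RETR_EXTERNAL,cv2.CHAIN_APPROX_NONE);return max(cs,key=cv2.contourArea)
k=big(240,225,340,320,m);e=cv2.fitEllipse(k);print("foot",e,onz(t,*e[0],.028))
k=big(140,205,215,340,m);print("arm",cv2.boundingRect(k),cv2.minAreaRect(k))
a=cv2.resize(t["image"][210:340,140:340],(800,520),interpolation=cv2.INTER_CUBIC)
b=cv2.resize(s["image"][110:270,250:410],(520,520),interpolation=cv2.INTER_CUBIC)
cv2.imwrite("pics/crop2.png",a[:,:,::-1]);cv2.imwrite("pics/crop3.png",b[:,:,::-1])
E
```

```text
foot ((287.5794677734375, 271.90936279296875), (47.27814865112305, 47.70991134643555), 49.55039978027344) [ 5.06861667e-01 -2.33017200e-04  2.80000000e-02]
arm (157, 221, 38, 113) ((179.58717346191406, 277.49908447265625), (26.027053833007812, 113.81287384033203), 13.448614120483398)
```

View pics/crop2.png

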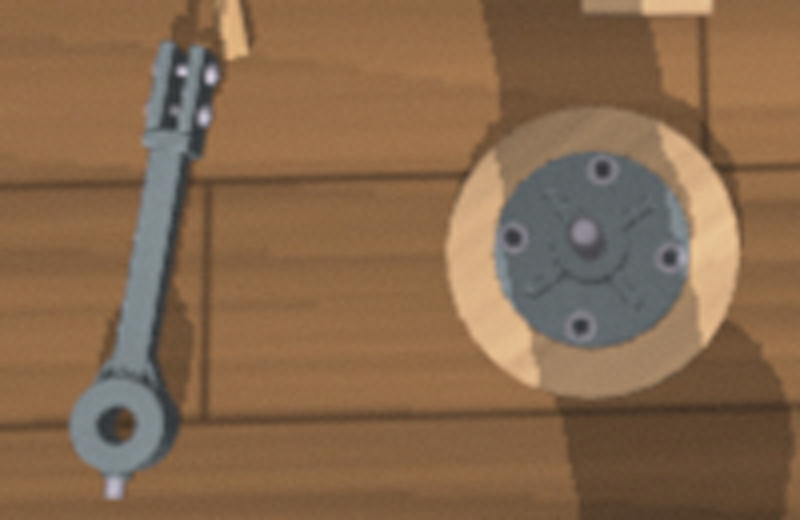

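View pics/crop3.png

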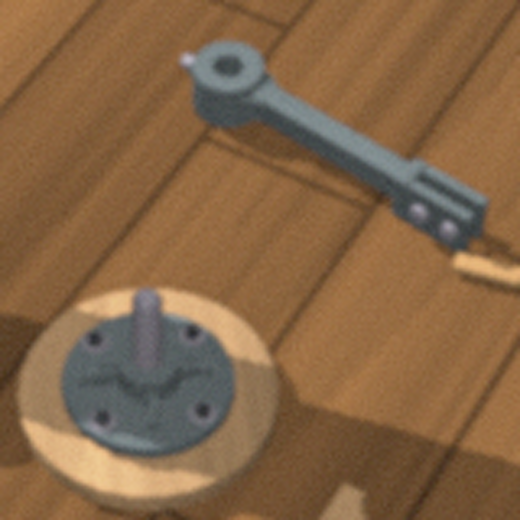

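carry_out(motion=[{"x": 0.3,"y": -0.3,"z": 0.03,"claw": -1},{"x": 0.3,"y": -0.3,"z": 0.03,"claw": -1},{"x": 0.3,"y": -0.3,"z": 0.03,"claw": -1},{"x": 0.3,"y": -0.3,"z": 0.03,"claw": -1},{"x": 0.3,"y": -0.3,"z": 0.03,"claw": -1},{"x": 0.3,"y": -0.3,"z": 0.03,"claw": -1},{"x": 0.3,"y": -0.3,"z": 0.03,"claw": -1},{"x": 0.3,"y": -0.3,"z": 0.03,"claw": -1},{"x": 0.3,"y": -0.3,"z": 0.03,"claw": -1},{"x": 0.3,"y": -0.3,"z": 0.03,"claw": -1},{"x": 0.3,"y": -0.3,"z": 0.03,"claw": -1},{"x": 0.3,"y": -0.3,"z": 0.03,"claw": -1}])

```text
invalid input at $.motion[0]: expected keys x, y, z, ax, ay, az, claw
```

```bash
python3 - <<'E'
from h import *
s=shot("scene");t=shot("top")
T=lambda u,v,z:onz(t,140+(u+.5)/4-.5,210+(v+.5)/4-.5,z)
k=160/520
S=lambda u,v,z:onz(s,250+(u+.5)*k-.5,110+(v+.5)*k-.5,z)
print("spindle",T(585,233,.118),S(148,296,.118))
print("hub bore",T(117,424,.04),S(229,66,.04))
a=T(136,350,.036);b=T(169,160,.036);print(a,b,np.degrees(np.arctan2(*(b-a)[1::-1])))
h=T(117,424,.04);f=T(180,95,.04);print("fork",f,np.degrees(np.arctan2(*(f-h)[1::-1])))
im=t["image"];print(get_state()["tool_pos"])
E
```

```text
spindle [ 0.50651144 -0.00121214  0.118     ] [ 0.50838856 -0.00242402  0.118     ]
hub bore [0.40937914 0.28076964 0.04      ] [0.41043867 0.2786573  0.04      ]
[0.45278658 0.27176302 0.036     ] [0.56687418 0.25457846 0.036     ] -8.565839521193736
fork [0.60604217 0.24769182 0.04      ] -9.547525273251178
[0.15629932 0.65660788 0.22242941]
```

carry_out(motion=[{"x": 0.35,"y": -0.3,"z": 0.03,"ax": 0,"ay": 0,"az": 0,"claw": -1},{"x": 0.35,"y": -0.3,"z": 0.03,"ax": 0,"ay": 0,"az": 0,"claw": -1},{"x": 0.35,"y": -0.3,"z": 0.03,"ax": 0,"ay": 0,"az": 0,"claw": -1},{"x": 0.35,"y": -0.3,"z": 0.03,"ax": 0,"ay": 0,"az": 0,"claw": -1},{"x": 0.35,"y": -0.3,"z": 0.03,"ax": 0,"ay": 0,"az": 0,"claw": -1},{"x": 0.35,"y": -0.3,"z": 0.03,"ax": 0,"ay": 0,"az": 0,"claw": -1},{"x": 0.35,"y": -0.3,"z": 0.03,"ax": 0,"ay": 0,"az": 0,"claw": -1},{"x": 0.35,"y": -0.3,"z": 0.03,"ax": 0,"ay": 0,"az": 0,"claw": -1},{"x": 0.35,"y": -0.3,"z": 0.03,"ax": 0,"ay": 0,"az": 0,"claw": -1},{"x": 0.35,"y": -0.3,"z": 0.03,"ax": 0,"ay": 0,"az": 0,"claw": -1},{"x": 0.35,"y": -0.3,"z": 0.03,"ax": 0,"ay": 0,"az": 0,"claw": -1},{"x": 0.35,"y": -0.3,"z": 0.03,"ax": 0,"ay": 0,"az": 0,"claw": -1},{"x": 0.35,"y": -0.3,"z": 0.03,"ax": 0,"ay": 0,"az": 0,"claw": -1},{"x": 0.35,"y": -0.3,"z": 0.03,"ax": 0,"ay": 0,"az": 0,"claw": -1}])

```text
clock: 1.57
tool_pos: [0.5059, 0.357, 0.2524]
eef_rot: [0.785, 0.62, -0.0, -0.001]
force: [0.1, -0.0, 0.1]
width: 0.0871
```

carry_out(motion=[{"x": 0.041,"y": -0.644,"z": 0,"ax": 0,"ay": 0,"az": 0,"claw": -1},{"x": 0.041,"y": -0.644,"z": 0,"ax": 0,"ay": 0,"az": 0,"claw": -1},{"x": 0.041,"y": -0.644,"z": 0,"ax": 0,"ay": 0,"az": 0,"claw": -1},{"x": 0.041,"y": -0.644,"z": 0,"ax": 0,"ay": 0,"az": 0,"claw": -1},{"x": 0.041,"y": -0.644,"z": 0,"ax": 0,"ay": 0,"az": 0,"claw": -1},{"x": 0.041,"y": -0.644,"z": 0,"ax": 0,"ay": 0,"az": 0,"claw": -1},{"x": 0.041,"y": -0.644,"z": 0,"ax": 0,"ay": 0,"az": 0,"claw": -1},{"x": 0.041,"y": -0.644,"z": 0,"ax": 0,"ay": 0,"az": 0,"claw": -1},{"x": 0.041,"y": -0.644,"z": 0,"ax": 0,"ay": 0,"az": 0,"claw": -1},{"x": 0.041,"y": -0.644,"z": 0,"ax": 0,"ay": 0,"az": 0,"claw": -1},{"x": 0.041,"y": -0.644,"z": 0,"ax": 0,"ay": 0,"az": 0,"claw": -1},{"x": 0.041,"y": -0.644,"z": 0,"ax": 0,"ay": 0,"az": 0,"claw": -1},{"x": 0.041,"y": -0.644,"z": 0,"ax": 0,"ay": 0,"az": 0,"claw": -1},{"x": 0.041,"y": -0.644,"z": 0,"ax": 0,"ay": 0,"az": 0,"claw": -1},{"x": 0.041,"y": -0.644,"z": 0,"ax": 0,"ay": 0,"az": 0,"claw": -1},{"x": 0.041,"y": -0.644,"z": 0,"ax": 0,"ay": 0,"az": 0,"claw": -1},{"x": 0.041,"y": -0.644,"z": 0,"ax": 0,"ay": 0,"az": 0,"claw": -1},{"x": 0.041,"y": -0.644,"z": 0,"ax": 0,"ay": 0,"az": 0,"claw": -1}])

```text
clock: 3.07
tool_pos: [0.5479, -0.286, 0.252]
eef_rot: [0.784, 0.62, 0.0, -0.001]
force: [-1.1, 1.2, 0.4]
width: 0.087
```

carry_out(motion=[{"x": 0,"y": 0,"z": -0.04,"ax": 0,"ay": 0,"az": 0,"claw": -1},{"x": 0,"y": 0,"z": -0.08,"ax": 0,"ay": 0,"az": 0,"claw": -1},{"x": 0,"y": 0,"z": -0.12,"ax": 0,"ay": 0,"az": 0,"claw": -1},{"x": 0,"y": 0,"z": -0.15,"ax": 0,"ay": 0,"az": 0,"claw": -1},{"x": 0,"y": 0,"z": -0.17,"ax": 0,"ay": 0,"az": 0,"claw": -1},{"x": 0,"y": 0,"z": -0.17,"ax": 0,"ay": 0,"az": 0,"claw": -1},{"x": 0,"y": 0,"z": -0.17,"ax": 0,"ay": 0,"az": 0,"claw": -1}])

```text
clock: 3.65
tool_pos: [0.548, -0.284, 0.082]
eef_rot: [0.783, 0.621, 0.0, -0.001]
force: [0.5, 0.5, -0.4]
width: 0.0865
```

```bash
python3 - <<'E'
from h import *
s=shot("scene")
p=get_state()["tool_pos"];print(p,get_state()["qpos"],proj(s,p))
b=cv2.resize(s["image"][240:390,150:350],(800,600),interpolation=cv2.INTER_CUBIC)
cv2.imwrite("pics/crop4.png",b[:,:,::-1])
E
```

```text
[ 0.54881249 -0.28531149  0.08353817] [ 0.15166093  0.54218663  0.35728779  1.81874648 -0.250203    0.82382699
  1.97315707] (np.float64(236.57786072858775), np.float64(320.334163014821))
```

View pics/crop4.png

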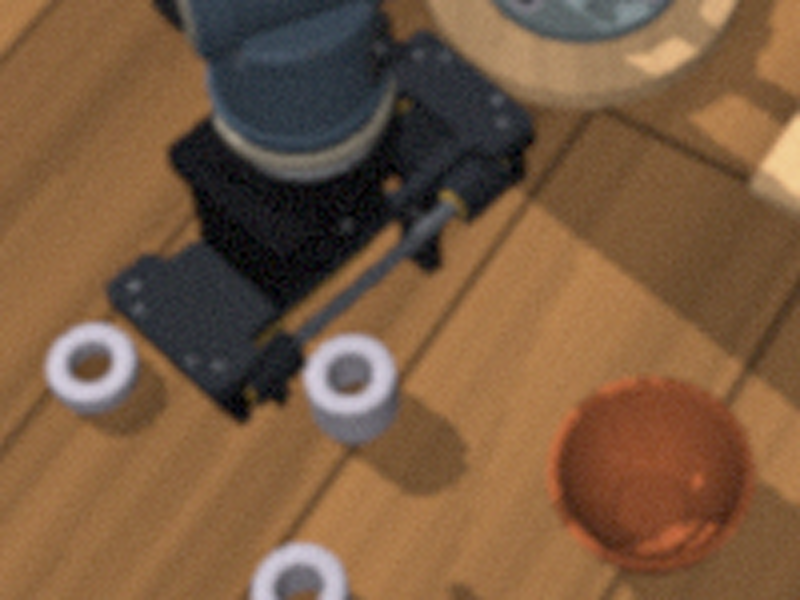

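The fingertips straddle the chosen collar: tips at crop (265,385) and (430,260), ring at (350,375). I descend and grip.

carry_out(motion=[{"x": -0.001,"y": -0.002,"z": -0.02,"ax": 0,"ay": 0,"az": 0,"claw": -1},{"x": -0.001,"y": -0.002,"z": -0.04,"ax": 0,"ay": 0,"az": 0,"claw": -1},{"x": -0.001,"y": -0.002,"z": -0.06,"ax": 0,"ay": 0,"az": 0,"claw": -1},{"x": -0.001,"y": -0.002,"z": -0.07,"ax": 0,"ay": 0,"az": 0,"claw": -1},{"x": -0.001,"y": -0.002,"z": -0.076,"ax": 0,"ay": 0,"az": 0,"claw": -1},{"x": -0.001,"y": -0.002,"z": -0.076,"ax": 0,"ay": 0,"az": 0,"claw": -1},{"x": -0.001,"y": -0.002,"z": -0.076,"ax": 0,"ay": 0,"az": 0,"claw": 1},{"x": -0.001,"y": -0.002,"z": -0.076,"ax": 0,"ay": 0,"az": 0,"claw": 1},{"x": -0.001,"y": -0.002,"z": -0.076,"ax": 0,"ay": 0,"az": 0,"claw": 1},{"x": -0.001,"y": -0.002,"z": -0.076,"ax": 0,"ay": 0,"az": 0,"claw": 1},{"x": -0.001,"y": -0.002,"z": -0.076,"ax": 0,"ay": 0,"az": 0,"claw": 1},{"x": -0.001,"y": -0.002,"z": -0.076,"ax": 0,"ay": 0,"az": 0,"claw": 1},{"x": -0.001,"y": -0.002,"z": -0.076,"ax": 0,"ay": 0,"az": 0,"claw": 1},{"x": -0.001,"y": -0.002,"z": -0.076,"ax": 0,"ay": 0,"az": 0,"claw": 1}], grip_force=25)

```text
clock: 4.87
tool_pos: [0.5464, -0.289, 0.0067]
eef_rot: [0.785, 0.62, 0.0, -0.0]
force: [0.1, 0.1, 0.9]
width: 0.043
```

carry_out(motion=[{"x": 0,"y": 0,"z": 0.03,"ax": 0,"ay": 0,"az": 0,"claw": 1},{"x": 0,"y": 0,"z": 0.07,"ax": 0,"ay": 0,"az": 0,"claw": 1},{"x": 0,"y": 0,"z": 0.11,"ax": 0,"ay": 0,"az": 0,"claw": 1},{"x": 0,"y": 0,"z": 0.15,"ax": 0,"ay": 0,"az": 0,"claw": 1},{"x": 0,"y": 0.03,"z": 0.15,"ax": 0,"ay": 0,"az": 0,"claw": 1},{"x": -0.01,"y": 0.06,"z": 0.15,"ax": 0,"ay": 0,"az": 0,"claw": 1},{"x": -0.015,"y": 0.1,"z": 0.15,"ax": 0,"ay": 0,"az": 0,"claw": 1},{"x": -0.02,"y": 0.14,"z": 0.15,"ax": 0,"ay": 0,"az": 0,"claw": 1},{"x": -0.025,"y": 0.18,"z": 0.15,"ax": 0,"ay": 0,"az": 0,"claw": 1},{"x": -0.03,"y": 0.22,"z": 0.15,"ax": 0,"ay": 0,"az": 0,"claw": 1},{"x": -0.035,"y": 0.25,"z": 0.15,"ax": 0,"ay": 0,"az": 0,"claw": 1},{"x": -0.039,"y": 0.275,"z": 0.15,"ax": 0,"ay": 0,"az": 0,"claw": 1},{"x": -0.039,"y": 0.287,"z": 0.15,"ax": 0,"ay": 0,"az": 0,"claw": 1},{"x": -0.039,"y": 0.287,"z": 0.15,"ax": 0,"ay": 0,"az": 0,"claw": 1},{"x": -0.039,"y": 0.287,"z": 0.15,"ax": 0,"ay": 0,"az": 0,"claw": 1}])

```text
clock: 6.12
tool_pos: [0.507, -0.0022, 0.1563]
eef_rot: [0.784, 0.62, -0.0, -0.0]
force: [0.8, -0.2, -2.8]
width: 0.0434
```

```bash
python3 - <<'E'
from h import *
s=shot("scene");st=get_state();p=st["tool_pos"];print(p,st["width"],st["force"],proj(s,p))
x0,y0=245,130
b=cv2.resize(s["image"][y0:y0+100,x0:x0+120],(720,600),interpolation=cv2.INTER_CUBIC)
cv2.imwrite("pics/crop5.png",b[:,:,::-1])
f=lambda q:tuple(np.round([(proj(s,q)[0]-x0)*6,(proj(s,q)[1]-y0)*6],0))
print("spindle top",f([.507,-.0012,.118]),"base",f([.507,-.0012,.052]))
for dz in(-.006,.028):print("collar c",f(p+[0,0,dz]))
E
```

```text
[ 0.5071591  -0.00336645  0.15639547] 0.04319401679664725 [ 0.14106221  1.2606871  -1.65290244] (np.float64(294.2116854409816), np.float64(188.87587487738563))
spindle top (np.float64(300.0), np.float64(420.0)) base (np.float64(302.0), np.float64(536.0))
collar c (np.float64(296.0), np.float64(365.0))
collar c (np.float64(294.0), np.float64(299.0))
```

View pics/crop5.png

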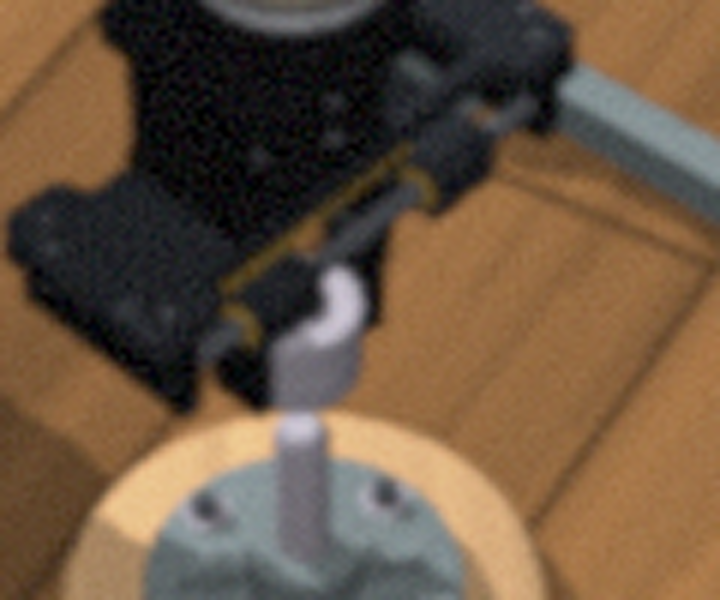

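The collar looks about 20 crop px (≈10 mm) to the right of where the TCP projects. I check this numerically and in both views before lowering.

```bash
python3 - <<'E'
from h import *
s=shot("scene");t=shot("top")
P=np.array([get_state()["tool_pos"]]);Q=[get_state()["wrist_torque"]]
for i in range(6):
    cams.camera("top");P=np.vstack([P,get_state()["tool_pos"]]);Q.append(get_state()["wrist_torque"])
p=P.mean(0);print(p,P.std(0),np.mean(Q,0))
def crop(c,x0,y0,w,h,k):
    b=cv2.resize(c["image"][y0:y0+h,x0:x0+w],(w*k,h*k),interpolation=cv2.INTER_CUBIC).copy()
    for z,col in((-.006,(255,0,0)),(.028,(0,255,0))):
        pts=np.array([proj(c,p+[.022*np.cos(a),.022*np.sin(a),z]) for a in np.linspace(0,6.3,60)])
        cv2.polylines(b,[np.int32(((pts-[x0,y0])+.5)*k)],True,col,1)
    q=((np.array(proj(c,p))-[x0,y0])+.5)*k;cv2.drawMarker(b,tuple(int(v) for v in q),(255,255,0),0,14)
    return b
A=crop(s,265,160,60,60,7);B=crop(t,250,235,54,60,7);
cv2.imwrite("pics/crop6.png",np.hstack([A,B])[:,:,::-1])
E
```

```text
[ 0.50734629 -0.00358449  0.15651506] [3.03453152e-05 4.24305114e-04 2.39155436e-05] [-0.01735025  0.01009945  0.0148468 ]
```

View pics/crop6.png

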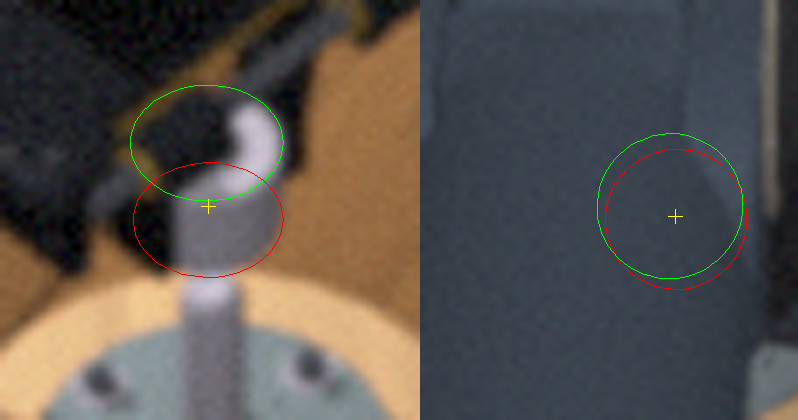

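The projected collar circles match the visible collar in scene, so it is centred on the TCP within about 1 mm and in line with the spindle. My earlier 10 mm offset came from a finger hiding the collar's left half. I lower gently, with a force check.

carry_out(motion=[{"x": 0,"y": 0.001,"z": -0.015,"ax": 0,"ay": 0,"az": 0,"claw": 1},{"x": 0,"y": 0.001,"z": -0.025,"ax": 0,"ay": 0,"az": 0,"claw": 1},{"x": 0,"y": 0.001,"z": -0.03,"ax": 0,"ay": 0,"az": 0,"claw": 1},{"x": 0,"y": 0.001,"z": -0.034,"ax": 0,"ay": 0,"az": 0,"claw": 1},{"x": 0,"y": 0.001,"z": -0.037,"ax": 0,"ay": 0,"az": 0,"claw": 1},{"x": 0,"y": 0.001,"z": -0.04,"ax": 0,"ay": 0,"az": 0,"claw": 1},{"x": 0,"y": 0.001,"z": -0.043,"ax": 0,"ay": 0,"az": 0,"claw": 1},{"x": 0,"y": 0.001,"z": -0.043,"ax": 0,"ay": 0,"az": 0,"claw": 1}])

```text
clock: 7.23
tool_pos: [0.5072, -0.0013, 0.1132]
eef_rot: [0.785, 0.62, -0.0, -0.0]
force: [0.2, 0.1, -2.1]
width: 0.0428
```

carry_out(motion=[{"x": 0,"y": 0,"z": -0.006,"ax": 0,"ay": 0,"az": 0,"claw": 1},{"x": 0,"y": 0,"z": -0.012,"ax": 0,"ay": 0,"az": 0,"claw": 1},{"x": 0,"y": 0,"z": -0.018,"ax": 0,"ay": 0,"az": 0,"claw": 1},{"x": 0,"y": 0,"z": -0.024,"ax": 0,"ay": 0,"az": 0,"claw": 1},{"x": 0,"y": 0,"z": -0.03,"ax": 0,"ay": 0,"az": 0,"claw": 1},{"x": 0,"y": 0,"z": -0.036,"ax": 0,"ay": 0,"az": 0,"claw": 1},{"x": 0,"y": 0,"z": -0.042,"ax": 0,"ay": 0,"az": 0,"claw": 1},{"x": 0,"y": 0,"z": -0.047,"ax": 0,"ay": 0,"az": 0,"claw": 1},{"x": 0,"y": 0,"z": -0.05,"ax": 0,"ay": 0,"az": 0,"claw": 1},{"x": 0,"y": 0,"z": -0.05,"ax": 0,"ay": 0,"az": 0,"claw": 1}])

```text
clock: 8.07
tool_pos: [0.5069, -0.0014, 0.0628]
eef_rot: [0.785, 0.62, -0.001, -0.0]
force: [-1.0, 0.2, -1.0]
width: 0.0431
```

carry_out(motion=[{"x": 0,"y": 0,"z": -0.001,"ax": 0,"ay": 0,"az": 0,"claw": 1},{"x": 0,"y": 0,"z": -0.002,"ax": 0,"ay": 0,"az": 0,"claw": 1},{"x": 0,"y": 0,"z": -0.003,"ax": 0,"ay": 0,"az": 0,"claw": 1},{"x": 0,"y": 0,"z": -0.004,"ax": 0,"ay": 0,"az": 0,"claw": 1},{"x": 0,"y": 0,"z": -0.004,"ax": 0,"ay": 0,"az": 0,"claw": 1},{"x": 0,"y": 0,"z": -0.004,"ax": 0,"ay": 0,"az": 0,"claw": 1}])

```text
clock: 8.57
tool_pos: [0.5074, -0.0013, 0.0596]
eef_rot: [0.785, 0.62, 0.0, -0.0]
force: [0.1, -0.5, -1.9]
width: 0.0427
```

carry_out(motion=[{"x": 0,"y": 0,"z": -0.0005,"ax": 0,"ay": 0,"az": 0,"claw": 1},{"x": 0,"y": 0,"z": -0.001,"ax": 0,"ay": 0,"az": 0,"claw": 1},{"x": 0,"y": 0,"z": -0.0015,"ax": 0,"ay": 0,"az": 0,"claw": 1},{"x": 0,"y": 0,"z": -0.0015,"ax": 0,"ay": 0,"az": 0,"claw": 1},{"x": 0,"y": 0,"z": -0.0015,"ax": 0,"ay": 0,"az": 0,"claw": 1}])

```text
clock: 8.98
tool_pos: [0.5074, -0.0013, 0.0586]
eef_rot: [0.785, 0.62, 0.0, -0.0]
force: [-2.7, 0.6, 5.6]
width: 0.0431
```

Contact at +5.6 N with the underside at about 0.052, so the collar is seated. I release, retreat upward and go to the sweep arm.

carry_out(motion=[{"x": 0,"y": 0,"z": 0,"ax": 0,"ay": 0,"az": 0,"claw": -1},{"x": 0,"y": 0,"z": 0,"ax": 0,"ay": 0,"az": 0,"claw": -1},{"x": 0,"y": 0,"z": 0,"ax": 0,"ay": 0,"az": 0,"claw": -1},{"x": 0,"y": 0,"z": 0,"ax": 0,"ay": 0,"az": 0,"claw": -1},{"x": 0,"y": 0,"z": 0,"ax": 0,"ay": 0,"az": 0,"claw": -1},{"x": 0,"y": 0,"z": 0,"ax": 0,"ay": 0,"az": 0,"claw": -1},{"x": 0,"y": 0,"z": 0.01,"ax": 0,"ay": 0,"az": 0,"claw": -1},{"x": 0,"y": 0,"z": 0.03,"ax": 0,"ay": 0,"az": 0,"claw": -1},{"x": 0,"y": 0,"z": 0.06,"ax": 0,"ay": 0,"az": 0,"claw": -1},{"x": 0,"y": 0,"z": 0.1,"ax": 0,"ay": 0,"az": 0,"claw": -1},{"x": 0,"y": 0,"z": 0.14,"ax": 0,"ay": 0,"az": 0,"claw": -1},{"x": 0,"y": 0,"z": 0.16,"ax": 0,"ay": 0,"az": 0,"claw": -1}])

```text
clock: 9.98
tool_pos: [0.5094, -0.0017, 0.2235]
eef_rot: [0.785, 0.62, 0.003, 0.002]
force: [0.2, -0.3, -0.1]
width: 0.0868
```

carry_out(motion=[{"x": -0.027,"y": 0.27,"z": 0,"ax": 0,"ay": 0,"az": 4.4,"claw": -1},{"x": -0.027,"y": 0.27,"z": 0,"ax": 0,"ay": 0,"az": 4.4,"claw": -1},{"x": -0.027,"y": 0.27,"z": 0,"ax": 0,"ay": 0,"az": 4.4,"claw": -1},{"x": -0.027,"y": 0.27,"z": 0,"ax": 0,"ay": 0,"az": 4.4,"claw": -1},{"x": -0.027,"y": 0.27,"z": 0,"ax": 0,"ay": 0,"az": 4.4,"claw": -1},{"x": -0.027,"y": 0.27,"z": 0,"ax": 0,"ay": 0,"az": 4.4,"claw": -1},{"x": -0.027,"y": 0.27,"z": 0,"ax": 0,"ay": 0,"az": 4.4,"claw": -1},{"x": -0.027,"y": 0.27,"z": 0,"ax": 0,"ay": 0,"az": 4.4,"claw": -1},{"x": -0.027,"y": 0.27,"z": -0.03,"ax": 0,"ay": 0,"az": 4.4,"claw": -1},{"x": -0.027,"y": 0.27,"z": -0.07,"ax": 0,"ay": 0,"az": 4.4,"claw": -1},{"x": -0.027,"y": 0.27,"z": -0.11,"ax": 0,"ay": 0,"az": 4.4,"claw": -1},{"x": -0.027,"y": 0.27,"z": -0.12,"ax": 0,"ay": 0,"az": 4.4,"claw": -1},{"x": -0.027,"y": 0.27,"z": -0.12,"ax": 0,"ay": 0,"az": 4.4,"claw": -1},{"x": -0.027,"y": 0.27,"z": -0.12,"ax": 0,"ay": 0,"az": 4.4,"claw": -1}])

```text
clock: 11.15
tool_pos: [0.4813, 0.2685, 0.0992]
eef_rot: [0.761, 0.649, 0.0, 0.0]
force: [-1.4, 0.3, -0.1]
width: 0.0867
```

```bash
python3 - <<'E'
from h import *
s=shot("scene");t=shot("top");st=get_state();p=st["tool_pos"];print(p,st["eef_rot"],st["qpos"])
def crop(c,x0,y0,w,h,k,pts):
    b=cv2.resize(c["image"][y0:y0+h,x0:x0+w],(w*k,h*k),interpolation=cv2.INTER_CUBIC).copy()
    for q in pts:
        q=((np.array(proj(c,q))-[x0,y0])+.5)*k;cv2.drawMarker(b,tuple(int(v) for v in q),(255,255,0),0,10)
    return b
h=np.array([.410,.280,0]);a=np.radians(-9);d=np.array([np.cos(a),np.sin(a),0])
arm=[h+[0,0,.04],h+.071*d+[0,0,.036],h+.16*d+[0,0,.036],h+.232*d+[0,0,.04],p]
A=crop(s,250,110,160,160,3,arm+[[.507,-.0012,.118],[.507,-.0012,.086]]);B=crop(t,150,205,100,160,3,arm)
cv2.imwrite("pics/crop7.png",np.hstack([A,B])[:,:,::-1])
E
```

```text
[0.4821977  0.26934006 0.10061649] [7.60563127e-01 6.49259903e-01 2.28675492e-03 2.79888706e-04] [-0.70877581  0.40955321  0.15622941  1.95778666 -0.08869457  0.77606315
  0.91103864]
```

View pics/crop7.png

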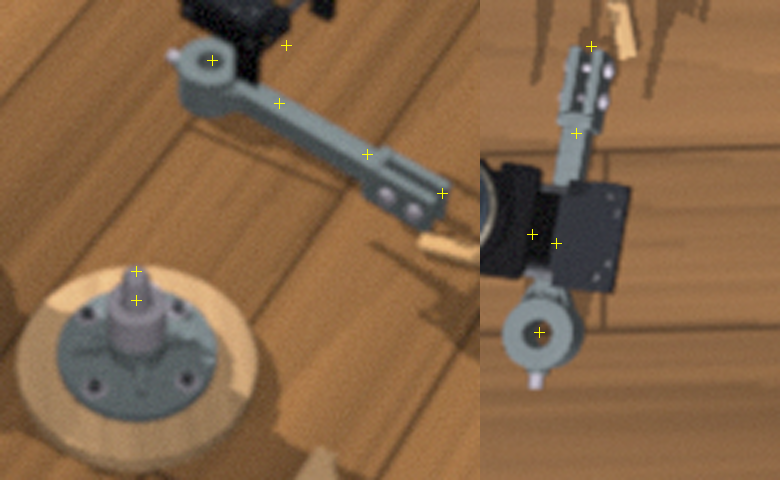

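The collar sits on the hub with the spindle standing out of it (crop (136,270–300)). The arm markers land on its hub, bar and fork to within about 2 mm. I descend at the balance point and grip.

carry_out(motion=[{"x": -0.001,"y": 0,"z": -0.03,"ax": 0,"ay": 0,"az": 0,"claw": -1},{"x": -0.001,"y": 0,"z": -0.055,"ax": 0,"ay": 0,"az": 0,"claw": -1},{"x": -0.001,"y": 0,"z": -0.075,"ax": 0,"ay": 0,"az": 0,"claw": -1},{"x": -0.001,"y": 0,"z": -0.088,"ax": 0,"ay": 0,"az": 0,"claw": -1},{"x": -0.001,"y": 0,"z": -0.093,"ax": 0,"ay": 0,"az": 0,"claw": -1},{"x": -0.001,"y": 0,"z": -0.093,"ax": 0,"ay": 0,"az": 0,"claw": -1},{"x": -0.001,"y": 0,"z": -0.093,"ax": 0,"ay": 0,"az": 0,"claw": 1},{"x": -0.001,"y": 0,"z": -0.093,"ax": 0,"ay": 0,"az": 0,"claw": 1},{"x": -0.001,"y": 0,"z": -0.093,"ax": 0,"ay": 0,"az": 0,"claw": 1},{"x": -0.001,"y": 0,"z": -0.093,"ax": 0,"ay": 0,"az": 0,"claw": 1},{"x": -0.001,"y": 0,"z": -0.093,"ax": 0,"ay": 0,"az": 0,"claw": 1},{"x": -0.001,"y": 0,"z": -0.093,"ax": 0,"ay": 0,"az": 0,"claw": 1},{"x": -0.001,"y": 0,"z": -0.093,"ax": 0,"ay": 0,"az": 0,"claw": 1},{"x": -0.001,"y": 0,"z": -0.093,"ax": 0,"ay": 0,"az": 0,"claw": 1},{"x": -0.001,"y": 0,"z": -0.093,"ax": 0,"ay": 0,"az": 0,"claw": 1},{"x": -0.001,"y": 0,"z": -0.093,"ax": 0,"ay": 0,"az": 0,"claw": 1}], grip_force=55)

```text
clock: 12.58
tool_pos: [0.4793, 0.2686, 0.005]
eef_rot: [0.76, 0.649, -0.0, -0.0]
force: [-0.1, 0.4, 0.5]
width: 0.0281
```

carry_out(motion=[{"x": 0,"y": 0,"z": 0.005,"ax": 0,"ay": 0,"az": 0,"claw": 1},{"x": 0,"y": 0,"z": 0.012,"ax": 0,"ay": 0,"az": 0,"claw": 1},{"x": 0,"y": 0,"z": 0.02,"ax": 0,"ay": 0,"az": 0,"claw": 1},{"x": 0,"y": 0,"z": 0.02,"ax": 0,"ay": 0,"az": 0,"claw": 1},{"x": 0,"y": 0,"z": 0.02,"ax": 0,"ay": 0,"az": 0,"claw": 1}])

```text
clock: 13.0
tool_pos: [0.4794, 0.2686, 0.0254]
eef_rot: [0.76, 0.649, 0.0, 0.0]
force: [-0.1, -0.4, -6.5]
width: 0.0198
```

```bash
python3 - <<'E'
from h import *
L=[]
for i in range(8): cams.camera("top");s=get_state();L.append(np.r_[s["tool_pos"],s["force"],s["wrist_torque"],s["width"]])
print(np.round(np.mean(L,0),4))
E
```

```text
[ 4.7900e-01  2.6840e-01  2.4800e-02 -1.2900e-01 -3.4340e-01 -5.9168e+00
  8.6000e-03  1.6700e-02  4.2000e-03  1.9600e-02]
```

The fingers were still closing (28 mm) when the lift began, so the grip may be a few mm high. I set the arm back down gently and check.

carry_out(motion=[{"x": 0,"y": 0,"z": -0.006,"ax": 0,"ay": 0,"az": 0,"claw": 1},{"x": 0,"y": 0,"z": -0.01,"ax": 0,"ay": 0,"az": 0,"claw": 1},{"x": 0,"y": 0,"z": -0.012,"ax": 0,"ay": 0,"az": 0,"claw": 1},{"x": 0,"y": 0,"z": -0.014,"ax": 0,"ay": 0,"az": 0,"claw": 1},{"x": 0,"y": 0,"z": -0.014,"ax": 0,"ay": 0,"az": 0,"claw": 1},{"x": 0,"y": 0,"z": -0.014,"ax": 0,"ay": 0,"az": 0,"claw": 1}])

```text
clock: 13.9
tool_pos: [0.4791, 0.2685, 0.011]
eef_rot: [0.76, 0.649, -0.0, -0.0]
force: [-1.3, -0.5, -3.6]
width: 0.019
```

carry_out(motion=[{"x": 0,"y": 0,"z": -0.001,"ax": 0,"ay": 0,"az": 0,"claw": 1},{"x": 0,"y": 0,"z": -0.002,"ax": 0,"ay": 0,"az": 0,"claw": 1},{"x": 0,"y": 0,"z": -0.002,"ax": 0,"ay": 0,"az": 0,"claw": 1}])

```text
clock: 14.15
tool_pos: [0.4791, 0.2685, 0.011]
eef_rot: [0.76, 0.649, -0.0, -0.0]
force: [-5.9, -2.8, 13.1]
width: 0.0192
```

Confirmed: the grip was about 6 mm high. I open, go down to the right height and regrip with more time.

carry_out(motion=[{"x": 0,"y": 0,"z": 0.001,"ax": 0,"ay": 0,"az": 0,"claw": 0.2},{"x": 0,"y": 0,"z": 0.001,"ax": 0,"ay": 0,"az": 0,"claw": 0.2},{"x": 0,"y": 0,"z": 0.001,"ax": 0,"ay": 0,"az": 0,"claw": 0.2},{"x": 0,"y": 0,"z": 0.001,"ax": 0,"ay": 0,"az": 0,"claw": 0.2},{"x": 0,"y": 0,"z": -0.002,"ax": 0,"ay": 0,"az": 0,"claw": 0.2},{"x": 0,"y": 0,"z": -0.004,"ax": 0,"ay": 0,"az": 0,"claw": 0.2},{"x": 0,"y": 0,"z": -0.004,"ax": 0,"ay": 0,"az": 0,"claw": 0.2},{"x": 0,"y": 0,"z": -0.004,"ax": 0,"ay": 0,"az": 0,"claw": 1},{"x": 0,"y": 0,"z": -0.004,"ax": 0,"ay": 0,"az": 0,"claw": 1},{"x": 0,"y": 0,"z": -0.004,"ax": 0,"ay": 0,"az": 0,"claw": 1},{"x": 0,"y": 0,"z": -0.004,"ax": 0,"ay": 0,"az": 0,"claw": 1},{"x": 0,"y": 0,"z": -0.004,"ax": 0,"ay": 0,"az": 0,"claw": 1},{"x": 0,"y": 0,"z": -0.004,"ax": 0,"ay": 0,"az": 0,"claw": 1},{"x": 0,"y": 0,"z": -0.004,"ax": 0,"ay": 0,"az": 0,"claw": 1},{"x": 0,"y": 0,"z": -0.004,"ax": 0,"ay": 0,"az": 0,"claw": 1},{"x": 0,"y": 0,"z": -0.004,"ax": 0,"ay": 0,"az": 0,"claw": 1},{"x": 0,"y": 0,"z": -0.004,"ax": 0,"ay": 0,"az": 0,"claw": 1},{"x": 0,"y": 0,"z": -0.004,"ax": 0,"ay": 0,"az": 0,"claw": 1}], grip_force=55)

```text
clock: 15.65
tool_pos: [0.4793, 0.2686, 0.0051]
eef_rot: [0.76, 0.649, -0.0, -0.0]
force: [0.0, -0.4, -0.0]
width: 0.0195
```

```bash
python3 - <<'E'
from h import *
t=shot("top");s=shot("scene");st=get_state();print(st["tool_pos"],st["width"],st["force"])
x0,y0=150,205
B=cv2.resize(t["image"][y0:y0+140,x0:x0+70],(280,560),interpolation=cv2.INTER_CUBIC)
x1,y1=290,105
A=cv2.resize(s["image"][y1:y1+110,x1:x1+100],(500,550),interpolation=cv2.INTER_CUBIC)
A=cv2.copyMakeBorder(A,0,10,0,0,cv2.BORDER_CONSTANT)
cv2.imwrite("pics/crop8.png",np.hstack([A,B])[:,:,::-1])
E
```

```text
[0.47936376 0.26861683 0.00507877] 0.019557636867241157 [-0.52945276  0.10285859 -1.02276776]
```

View pics/crop8.png

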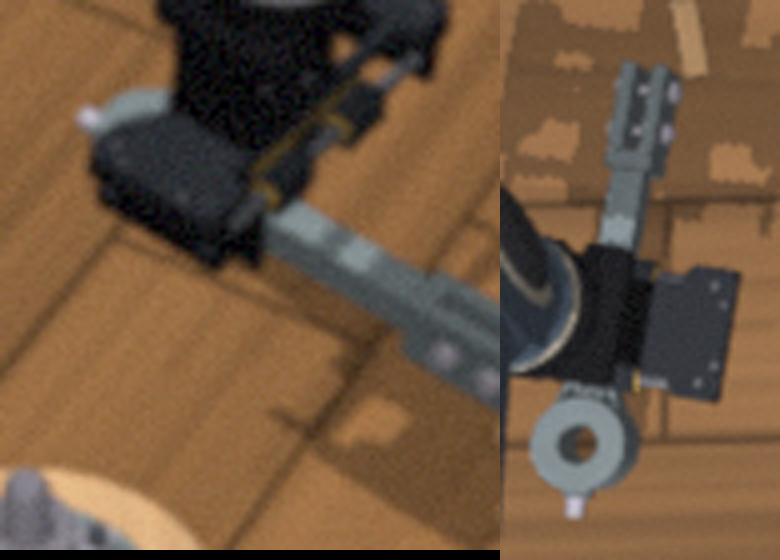

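The arm is gripped at 19.5 mm width and TCP z 0.005, with the bore at crop (579,443) as expected. I lift and carry it over the spindle, underside about 32 mm above the top.

carry_out(motion=[{"x": 0,"y": 0,"z": 0.005,"ax": 0,"ay": 0,"az": 0,"claw": 1},{"x": 0,"y": 0,"z": 0.015,"ax": 0,"ay": 0,"az": 0,"claw": 1},{"x": 0,"y": 0,"z": 0.03,"ax": 0,"ay": 0,"az": 0,"claw": 1},{"x": 0,"y": 0,"z": 0.05,"ax": 0,"ay": 0,"az": 0,"claw": 1},{"x": 0,"y": 0,"z": 0.07,"ax": 0,"ay": 0,"az": 0,"claw": 1},{"x": 0,"y": 0,"z": 0.09,"ax": 0,"ay": 0,"az": 0,"claw": 1},{"x": 0,"y": 0,"z": 0.11,"ax": 0,"ay": 0,"az": 0,"claw": 1},{"x": 0,"y": 0,"z": 0.13,"ax": 0,"ay": 0,"az": 0,"claw": 1},{"x": 0,"y": 0,"z": 0.145,"ax": 0,"ay": 0,"az": 0,"claw": 1},{"x": 0,"y": 0,"z": 0.155,"ax": 0,"ay": 0,"az": 0,"claw": 1},{"x": 0,"y": 0,"z": 0.155,"ax": 0,"ay": 0,"az": 0,"claw": 1}])

```text
clock: 16.67
tool_pos: [0.4801, 0.2692, 0.1623]
eef_rot: [0.76, 0.649, 0.002, 0.0]
force: [0.9, 0.1, -6.6]
width: 0.0195
```

carry_out(motion=[{"x": 0.003,"y": -0.01,"z": 0,"ax": 0,"ay": 0,"az": 0,"claw": 1},{"x": 0.01,"y": -0.03,"z": 0,"ax": 0,"ay": 0,"az": 0,"claw": 1},{"x": 0.018,"y": -0.05,"z": 0,"ax": 0,"ay": 0,"az": 0,"claw": 1},{"x": 0.026,"y": -0.075,"z": 0,"ax": 0,"ay": 0,"az": 0,"claw": 1},{"x": 0.035,"y": -0.1,"z": 0,"ax": 0,"ay": 0,"az": 0,"claw": 1},{"x": 0.043,"y": -0.125,"z": 0,"ax": 0,"ay": 0,"az": 0,"claw": 1},{"x": 0.052,"y": -0.15,"z": 0,"ax": 0,"ay": 0,"az": 0,"claw": 1},{"x": 0.06,"y": -0.175,"z": 0,"ax": 0,"ay": 0,"az": 0,"claw": 1},{"x": 0.069,"y": -0.2,"z": 0,"ax": 0,"ay": 0,"az": 0,"claw": 1},{"x": 0.077,"y": -0.222,"z": 0,"ax": 0,"ay": 0,"az": 0,"claw": 1},{"x": 0.084,"y": -0.242,"z": 0,"ax": 0,"ay": 0,"az": 0,"claw": 1},{"x": 0.09,"y": -0.26,"z": 0,"ax": 0,"ay": 0,"az": 0,"claw": 1},{"x": 0.094,"y": -0.272,"z": -0.002,"ax": 0,"ay": 0,"az": 0,"claw": 1},{"x": 0.097,"y": -0.281,"z": -0.005,"ax": 0,"ay": 0,"az": 0,"claw": 1},{"x": 0.097,"y": -0.281,"z": -0.005,"ax": 0,"ay": 0,"az": 0,"claw": 1},{"x": 0.097,"y": -0.281,"z": -0.005,"ax": 0,"ay": 0,"az": 0,"claw": 1}])

```text
clock: 18.0
tool_pos: [0.5754, -0.012, 0.154]
eef_rot: [0.76, 0.649, -0.001, -0.001]
force: [-0.4, 0.4, -7.0]
width: 0.0195
```

```bash
cat > look.py <<'E'
from h import *
import sys
t=shot("top");s=shot("scene");L=[]
for i in range(5): cams.camera("top");q=get_state();L.append(np.r_[q["tool_pos"],q["force"],q["wrist_torque"],q["width"]])
m=np.mean(L,0);p=m[:3];print(np.round(m,4),q["eef_rot"].round(4))
h=p+[-.0693,.0109,-.005];d=np.array([np.cos(np.radians(-9)),np.sin(np.radians(-9)),0]);print("hub pred",h)
def crop(c,x0,y0,w,hh,k):
    b=cv2.resize(c["image"][y0:y0+hh,x0:x0+w],(w*k,hh*k),interpolation=cv2.INTER_CUBIC).copy()
    f=lambda q:((np.array(proj(c,q))-[x0,y0])+.5)*k
    for o,rr,z,col in((h,.028,.04,(255,0,0)),(h,.0115,.04,(255,0,0)),(h,.028,0,(0,255,0)),([.507,-.0012,.118],.0065,0,(255,255,0))):
        cv2.polylines(b,[np.int32([f(np.array(o)+[rr*np.cos(a),rr*np.sin(a),z]) for a in np.linspace(0,6.3,50)])],True,col,1)
    for l in(.166,.232):cv2.drawMarker(b,tuple(int(v) for v in f(h+d*l+[0,0,.04])),(255,0,255),0,12)
    return b
A=crop(s,250,100,130,180,3);B=crop(t,240,180,100,135,4)
cv2.imwrite(sys.argv[1],np.hstack([A,B])[:,:,::-1])
cv2.imwrite("pics/raw_t.png",t["image"][:,:,::-1]);cv2.imwrite("pics/raw_s.png",s["image"][:,:,::-1])
E
python3 look.py pics/crop9.png
```

```text
[ 0.5762 -0.011   0.1551  0.0815  0.446  -5.7472  0.018   0.0144  0.0148
  0.0196] [ 7.599e-01  6.500e-01  2.000e-04 -1.000e-04]
hub pred [ 5.06872173e-01 -5.19375820e-05  1.50080527e-01]
```

View pics/crop9.png

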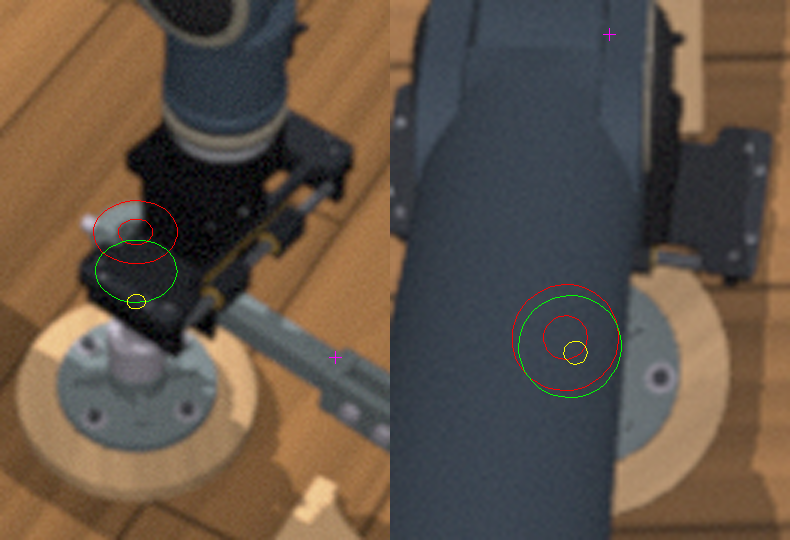

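The fork marker and the visible hub rim agree with prediction, but the gripper hides most of the hub. I check the visible rim arc numerically and take a fresh pose reading.

```bash
python3 - <<'E'
from h import *
from scipy.optimize import least_squares
s=shot("scene");P=[]
for i in range(20): cams.camera("top");P.append(get_state()["tool_pos"])
P=np.array(P);print(P.mean(0),P.std(0));p=P.mean(0);h=p+[-.0693,.0109,-.005]
im=cv2.resize(s["image"],None,fx=4,fy=4,interpolation=cv2.INTER_CUBIC).astype(float)
sat=im[:,:,0]-im[:,:,2]   # wood: red>>blue ; grey: ~0
pts=[]
c0=np.array(proj(s,h+[0,0,.04]))
for a in np.radians(np.arange(195,285,6)):
    if 195<np.degrees(a)<212: continue
    d=np.array([np.cos(a),np.sin(a)]);rr=np.arange(6,22,.1)
    q=(c0+.0+rr[:,None]*d+.5)*4-.5
    v=np.array([sat[int(round(y)),int(round(x))] for x,y in q]);i=np.where(v>40)[0]
    if len(i): pts.append(c0+rr[i[0]]*d); 
    th=np.linspace(0,2*np.pi,720);cc=np.array([proj(s,h+[.028*np.cos(t),.028*np.sin(t),.04]) for t in th])-c0
    k=np.argmin(abs(np.angle(np.exp(1j*(np.arctan2(cc[:,1],cc[:,0])-a)))))
    print(int(np.degrees(a)+.5),"seen",round(rr[i[0]],1) if len(i) else None,"pred",round(np.hypot(*cc[k]),1))
W=np.array([onz(s,*q,h[2]+.04)[:2] for q in pts])
f=least_squares(lambda x:np.hypot(*(W-x).T)-.028,h[:2],loss="soft_l1",f_scale=.001);print("hub fit",f.x,"rms",np.sqrt(np.mean(f.fun**2)),"pred",h)
E
```

```text
[ 0.57633446 -0.01229215  0.1550957 ] [1.79216352e-05 1.32901094e-04 4.74940570e-05]
195 seen 18.1 pred 13.5
213 seen 12.8 pred 12.5
219 seen 12.3 pred 12.1
225 seen 11.7 pred 11.7
231 seen 11.5 pred 11.4
237 seen 11.4 pred 11.1
243 seen 11.0 pred 10.9
249 seen 10.7 pred 10.7
255 seen 10.6 pred 10.5
261 seen 10.7 pred 10.4
267 seen 10.6 pred 10.4
273 seen 10.6 pred 10.4
279 seen 11.2 pred 10.4
hub fit [ 0.50631894 -0.0012502 ] rms 0.0025104556237983584 pred [ 0.50703446 -0.00139215  0.1500957 ]
```

The hub's rim fit gives (0.5063, -0.0013) against a prediction of (0.5070, -0.0014), with the spindle at (0.507, -0.0012). It is within about 1 mm, the pose is steady, and the underside is at 0.150. I hand in.

```bash
python3 - <<'E'
from h import *
s=get_state();print(s["clock"],s["width"],s["force"],abs(s["joint_velocities"]).max());print(job.close_job())
E
```

```text
19.4 0.019264417456228734 [-0.22419344 -0.5489937  -6.62152326] 0.0029036737865363806
the job is handed in; nothing more can be done
None
```

I seated the tall collar on the spindle's hub and let go of it. The robot is now holding the sweep arm level over the spindle, and I handed the job in at 19.4 s.

- **Collar:** I used the tall one nearest the base. I lowered it until I felt contact at +5.6 N, with its underside at about 52 mm, then released it. A later picture showed it home, with the spindle standing out of the top.
- **Sweep arm:** It is held at about 70 mm from the bore axis, against the 71 mm asked. My first grip caught the bar about 6 mm too high because the fingers had not finished closing. I lowered the arm back to the bench, regripped at mid-bar height and lifted again.
- **Final position:** The bore is within about 1 mm of the spindle's axis, and the hub's underside is about 32 mm above the spindle's top. The robot was still and its grip steady (19.3 mm opening, about 6 N load).

**Checks that fell short:**
- The hub-rim fit came out within 1 mm of the predicted position. It rests on the visible part of the rim only, because the gripper hides most of the hub from both cameras; one bad edge point raised the fit's scatter to 2.5 mm.
- I judged that the arm is level from its hub and fork lining up in one view and from the small wrist torque, not from a direct measurement.
- My first reading of the collar in the gripper suggested a 10 mm offset. A second look showed a finger was hiding part of the collar, and it was centred.

I did not touch the short collar, template board, bowl or modelling tool, but I took no final picture to confirm that they had not moved.

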